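# Change the silica-gel charge of the drying tub

### The job

Change the desiccant charge of the steel tub on the riser: lift its lid off by the knob and lay it flat on the bench, knob up; then, without lifting the heavy tub off its riser, take it by the lug farther from the oven tray and rock it over on its base edge so that all the spent canisters tumble into the tray, and rock it back upright onto the riser. Put every recharged canister from the rack into the empty tub and set the lid back on, fully home; every spent canister must finish in the oven tray (pick up any that miss), and the instrument case and the glassware round about stay where they are.

Things in the scene. Friction and masses are not known exactly. Their poses are not given: they have to be found in the camera images.
- tub: heavy flared steel tub, about 2.4 kg, on the riser. Origin: centre of its underside; y along its length. Base 116 x 150 mm on two rubber foot strips 14 mm high, 24 wide, along the short base edges; inner floor at z = 18 mm, rim at z = 95 mm; mouth 122 x 207 mm inside, 130 x 215 outside; 4 mm walls, smooth inside; end walls (+y, -y) flare 22 degrees, long sides 5.
- tub_edge_left (a point): middle of the tub's base edge at its +y end (body y = 75 mm, z = 0), the edge it rocks on when tipped towards +y. Rocking past about 60 degrees it tips over by its own weight.
- tub_edge_right (a point): middle of the tub's base edge at its -y end (body y = -75 mm, z = 0), the edge it rocks on when tipped towards -y. Held at 92 to 100 degrees the lower end wall is a chute sloping 24 to 32 degrees and the canisters slide out; much past 100 the lower lug may press on canisters in the tray and push the tub off its riser.
- tub_lug_left (a point): grip point of the solid level lug at the tub's +y end (body y = 128 mm, z = 83 mm). Lug 40 mm wide in x, 16 mm thick, free from y = 112 to 142 mm. Pinched across the 40 mm it can turn between the fingers as the tub rocks; lifting it takes about 6 to 10 N.
- tub_lug_right (a point): the same on the lug at the tub's -y end (body y = -128 mm, z = 83 mm)
- lid: loose steel lid, 140 x 230 mm, 0.42 kg. Origin: centre of the underside of its skirt; y along its length. Skirt 8 mm high, 112 x 192 mm, drops into the tub's mouth with about 5 mm play each side; plate z = 8 to 13 mm. Seated, its origin is at z = 87 mm in the tub's frame; flat on the bench at height 0. Either way round fits.
- lid_knob (a point): middle of the lid's round black knob, 34 mm across, on the lid's centre: 36 mm above the lid's origin; gripping part from 26 to 46 mm, top at 49 mm
- riser: fixed plywood riser block with a rubber mat, 134 (x) x 174 (y) x 120 mm high, on which the tub stands, the ends 12 mm proud of the tub's base edges. Origin: centre of its underside; y along its length.
- oven_tray: loose aluminium drying-oven tray, 0.9 kg, 220 (x) x 240 (y) x 34 mm outside, walls and floor 3 mm, standing close to one end of the riser (left or right, it varies), gap about 5 to 15 mm. Origin: centre of its underside.
- rack: fixed aluminium rack 104 (x) x 248 (y) mm in front of the riser: two toothed rails along y at x = +-33.5 mm carry canisters by their caps, lying along x, in notches at y = -87, -29, 29, 87 mm; notch bottom z = 22 mm, teeth to 40 mm; between the rails open down to the base plate (z = 5 mm). Origin: centre of its underside.
- old_1: spent silica-gel canister 80 mm long, 60 g: perforated barrel 28 mm across, eight-sided grey caps 14 mm long, 34 mm over the flats (hardly rolls). Origin on a cap flat (its underside as built), mid-length; centre line 17 mm from it along body z; body x runs along the canister, which may lie turned about its length. May be absent. Starts inside the tub.
- old_2: spent silica-gel canister 80 mm long, 60 g: perforated barrel 28 mm across, eight-sided grey caps 14 mm long, 34 mm over the flats (hardly rolls). Origin on a cap flat (its underside as built), mid-length; centre line 17 mm from it along body z; body x runs along the canister, which may lie turned about its length. May be absent. Starts inside the tub.
- old_3: spent silica-gel canister 80 mm long, 60 g: perforated barrel 28 mm across, eight-sided grey caps 14 mm long, 34 mm over the flats (hardly rolls). Origin on a cap flat (its underside as built), mid-length; centre line 17 mm from it along body z; body x runs along the canister, which may lie turned about its length. May be absent. Starts inside the tub.
- old_4: spent silica-gel canister 80 mm long, 60 g: perforated barrel 28 mm across, eight-sided grey caps 14 mm long, 34 mm over the flats (hardly rolls). Origin on a cap flat (its underside as built), mid-length; centre line 17 mm from it along body z; body x runs along the canister, which may lie turned about its length. May be absent. Starts inside the tub.
- new_1: recharged silica-gel canister 80 mm long, 60 g: perforated barrel 28 mm across, eight-sided grey caps 14 mm long, 34 mm over the flats (hardly rolls). Origin on a cap flat (its underside as built), mid-length; centre line 17 mm from it along body z; body x runs along the canister, which may lie turned about its length. May be absent. Starts in a notch of the rack.
- new_2: recharged silica-gel canister 80 mm long, 60 g: perforated barrel 28 mm across, eight-sided grey caps 14 mm long, 34 mm over the flats (hardly rolls). Origin on a cap flat (its underside as built), mid-length; centre line 17 mm from it along body z; body x runs along the canister, which may lie turned about its length. May be absent. Starts in a notch of the rack.
- new_3: recharged silica-gel canister 80 mm long, 60 g: perforated barrel 28 mm across, eight-sided grey caps 14 mm long, 34 mm over the flats (hardly rolls). Origin on a cap flat (its underside as built), mid-length; centre line 17 mm from it along body z; body x runs along the canister, which may lie turned about its length. May be absent. Starts in a notch of the rack.
- new_4: recharged silica-gel canister 80 mm long, 60 g: perforated barrel 28 mm across, eight-sided grey caps 14 mm long, 34 mm over the flats (hardly rolls). Origin on a cap flat (its underside as built), mid-length; centre line 17 mm from it along body z; body x runs along the canister, which may lie turned about its length. May be absent. Starts in a notch of the rack.
- tool_case: bystander: flat grey instrument case 95 x 135 x 28 mm, shut, at the other end of the riser from the tray. Origin: centre of its underside.
- tall_beaker: bystander: tall glass beaker 76 mm across, 132 mm high, behind the riser. Origin: centre of its underside.
- amber_vial: bystander: brown glass vial with a white cap, 38 mm across, 67 mm high, behind the riser. Origin: centre of its underside.
There are look-alikes about, which are no part of the job. What is shaped like the new_2 but red is not meant.

How it is judged (in metres and radians):
On the way, in this order (a step that is already met when the one before it is completed fails the run):
1. the lid lies flat on the bench, knob up, let go (angle between lid's own z axis and vertical below 0.1 rad and height (world z) of lid below 0.012 m and linear speed of lid below 0.03 m/s and contact force between the fingers and lid below 0.1 N), for 0.2 s.
2. the tub is rocked over on its base edge, by more than about 70 degrees (angle between tub's own z axis and vertical above 1.22 rad), for 0.2 s.
3. the tub stands upright on its riser again, with no spent canister left in it (angle between tub's own z axis and vertical below 0.08 rad and x of tub in the frame of riser between -0.03 and 0.03 m and y of tub in the frame of riser between -0.03 and 0.03 m and z of tub in the frame of riser between 0.114 and 0.13 m and not (x of old_1 in the frame of tub between -0.066 and 0.066 m and y of old_1 in the frame of tub between -0.104 and 0.104 m and z of old_1 in the frame of tub between 0 and 0.085 m) and not (x of old_2 in the frame of tub between -0.066 and 0.066 m and y of old_2 in the frame of tub between -0.104 and 0.104 m and z of old_2 in the frame of tub between 0 and 0.085 m) and not (x of old_3 in the frame of tub between -0.066 and 0.066 m and y of old_3 in the frame of tub between -0.104 and 0.104 m and z of old_3 in the frame of tub between 0 and 0.085 m) and not (x of old_4 in the frame of tub between -0.066 and 0.066 m and y of old_4 in the frame of tub between -0.104 and 0.104 m and z of old_4 in the frame of tub between 0 and 0.085 m)), for 0.3 s.
4. every recharged canister lies in the tub (x of new_1 in the frame of tub between -0.066 and 0.066 m and y of new_1 in the frame of tub between -0.104 and 0.104 m and z of new_1 in the frame of tub between 0 and 0.085 m and x of new_2 in the frame of tub between -0.066 and 0.066 m and y of new_2 in the frame of tub between -0.104 and 0.104 m and z of new_2 in the frame of tub between 0 and 0.085 m and x of new_3 in the frame of tub between -0.066 and 0.066 m and y of new_3 in the frame of tub between -0.104 and 0.104 m and z of new_3 in the frame of tub between 0 and 0.085 m and x of new_4 in the frame of tub between -0.066 and 0.066 m and y of new_4 in the frame of tub between -0.104 and 0.104 m and z of new_4 in the frame of tub between 0 and 0.085 m), for 0.3 s.
At the end, for the whole second after the job is handed in: the tub stands upright on the riser within 30 mm of where it belongs; the lid is seated (within 12 mm of centred, skirt down in the mouth, level, square to the tub within 0.12 rad); every spent canister lies within the oven tray's walls; every recharged canister is inside the tub; all at rest (all of step 4 and angle between tub's own z axis and vertical below 0.08 rad and x of tub in the frame of riser between -0.03 and 0.03 m and y of tub in the frame of riser between -0.03 and 0.03 m and z of tub in the frame of riser between 0.114 and 0.13 m and x of lid in the frame of tub between -0.012 and 0.012 m and y of lid in the frame of tub between -0.012 and 0.012 m and z of lid in the frame of tub between 0.08 and 0.092 m and angle between the y axis of lid and the y axis of tub, either way round below 0.12 rad and angle between lid's own z axis and vertical below 0.06 rad and x of old_1 in the frame of oven_tray between -0.108 and 0.108 m and y of old_1 in the frame of oven_tray between -0.118 and 0.118 m and z of old_1 in the frame of oven_tray between -0.01 and 0.075 m and x of old_2 in the frame of oven_tray between -0.108 and 0.108 m and y of old_2 in the frame of oven_tray between -0.118 and 0.118 m and z of old_2 in the frame of oven_tray between -0.01 and 0.075 m and x of old_3 in the frame of oven_tray between -0.108 and 0.108 m and y of old_3 in the frame of oven_tray between -0.118 and 0.118 m and z of old_3 in the frame of oven_tray between -0.01 and 0.075 m and x of old_4 in the frame of oven_tray between -0.108 and 0.108 m and y of old_4 in the frame of oven_tray between -0.118 and 0.118 m and z of old_4 in the frame of oven_tray between -0.01 and 0.075 m and linear speed of each of old_1, old_2, old_3, old_4, new_1, new_2, new_3, new_4, tub, lid, oven_tray below 0.05 m/s); the robot touches nothing.
It fails at once if the tub is lifted: both its base edges are more than 25 mm above the riser's top at once (height (world z) of each of tub_edge_left, tub_edge_right above 0.145 m).
It fails at once if the instrument case, beaker or vial is moved by more than 30 mm or tipped (distance of any of tool_case, tall_beaker, amber_vial from where it was at the start of the episode above 0.03 m or angle between any of tool_case, tall_beaker, amber_vial's own z axis and vertical above 0.3 rad).
Of old_1, old_2, old_3, old_4 only 2 to 4 are there at a start; the rules pass over those that are not, and their reading is None.
Of new_1, new_2, new_3, new_4 only 2 to 4 are there at a start; the rules pass over those that are not, and their reading is None.
At some moment in a run one of new_1, new_2, new_3, new_4 may be knocked a few centimetres aside while the robot is not near it.
It also fails if it takes over 210 s, if anything falls off the work surface, if the arm or the gripper's body presses on something with over 40 N, if the wrist force passes 120 N, or if a joint passes its speed limit or range.

### The arm

A 6-joint arm with a two-finger parallel gripper is mounted at the origin on the work surface; the furniture and walls round the work are solid. World frame = base frame: x ahead of the robot, y to its left, z up, the work surface at z = 0. Lengths are in mm, angles in rad, forces in N, time in s.
With the tool pointing down it reaches from about 250 to 725 mm from the base axis. Payload 4 kg.
Tool frame: the origin (TCP) lies on the centre line of the jaws, within the pads' length; the fingertips stand tip_extent ahead of it and the grasp point (between the pads) lies 5 mm behind it (tip_extent is the distance from the TCP to the fingertips, in mm); z points along the fingers, y is the line along which they close (so a half turn about z gives the same grasp; the last joint's range is limited). The gripper opens to 85 mm and grips with 20 to 120 N. Pads are 22 mm wide; open, the fingers measure 114 mm over their backs; the gripper's body (76 mm by 85 mm) begins 54 mm behind the grasp point. The pads swing forward as they close: fully open they stand 13 mm farther back than shut.
Start: joints at [-1.217, 0.241, 0.005, 1.335, 0, 1.571], TCP at [173.231, -469.032, 245.306] pointing down, gripper open.
Joint ranges: [-2.72, 2.72], [-1.05, 1.87], [-1.09, 1.28], [-1.99, 2.15], [-1.42, 1.44], [-3.14, 3.14]. Speed limits (rad/s): [2.79, 2.79, 3.14, 3.14, 3.14, 3.14].

### API

Orientations are given as [roll, pitch, yaw] about the fixed x, y, z axes, in that order (R = Rz(yaw) Ry(pitch) Rx(roll)).
In Python, from bench import sense, snapshot, close_job, tip_extent gives the robot as it stands.
- The arm moves only by the tool send_rows, never from a script. Its argument "moves" is a list of rows, each a list of 3 entries, a list of its own where there are three numbers: the shift along the tool's x, y, z in mm, then the turn, a rotation vector about the tool's x, y, z in degrees, then the finger opening in mm, from 0 to 85.4. In form: [[[dx, dy, dz], [rx, ry, rz], claw], ...]. A call has 1 to 12 rows; each row shifts and turns the commanded pose from where the row before left it, along the tool's axes as they then stand; what a row does not reach is not made up. A row lasts 1/10 s, in which the tool goes at most 50 mm and 8.59 degrees, less where a joint would pass 70% of its speed; a pose out of reach is approached as far as the arm can. A call with a gripper value outside its range is refused whole. The fingers move at their own pace and stop on an object; "grip_force" is the grip in N (left out, the last holds). Time passes only in rows, so rows that do not move let the fingers close. It gives the time, the measured TCP pose, the force, the opening and the grip force at its end, in the units of the state.
- sense(): the state, without advancing time (a new reading comes with each control period).
- snapshot(name): name is "side" or "top" or "wrist"; returns a dict with "frame" (420x560x3 uint8, red, green, blue), "camera_matrix" (3x3 intrinsics, pixels), "R" (3x3) and "t" (3): a world point X has camera coordinates R X + t. Camera axes: x right, y down, z forward; pixel columns grow to the right and rows downward; lengths in mm; the calibration is good to about 2 mm. A picture is of the moment at which its call begins. There is no depth.
- close_job(): hands the job in; it is judged then, once.
The state is a dict: "time_s": time; "q": joint angles; "qd": joint speeds; "effort": joint torques, N m; "eef_pos": TCP position; "tcp_rot": TCP orientation; "ft_force": force on the tool from outside, world axes, zero at the start; "torque": the same for the moment, N m; "width": opening from 0.0 (shut) to 1.0 (fully open); "gripper_force": force on a finger pad.
Only numpy, scipy, OpenCV 4.12 (cv2) and the standard library are available. Lean on these libraries where they do the work, as an engineer would, in place of code of your own. Each camera call takes 0.05 s, during which the arm holds its last target. There are 200 camera calls.

## Working session

There is one attempt and no reset: what is moved stays moved. The work goes in short steps, Python scripts to look and compute and a tool call to move; the robot and the scene stay as the last step left them, time stands still between calls to the robot, and variables do not carry over. Pictures are saved under pics/ and viewed, at most 14 in all, crops included, and the job is handed in when it is done.

Besides the shell and the picture viewer there is one more tool, called after "Emit:" as name(argument=value, ...), one argument or row to a line, values as JSON. send_rows: Moves the arm, as the interface text tells. Its arguments: {"type":"object","properties":{"moves":{"type":"array"},"grip_force":{"type":"number"}},"required":["moves"]}

```bash
ls; mkdir -p pics
python3 - <<'E'
from bench import sense,snapshot,tip_extent
import cv2,numpy as np
print(tip_extent if not callable(tip_extent) else tip_extent())
print(sense())
for n in("side","top"):
    s=snapshot(n); cv2.imwrite(f"pics/{n}0.png",s["frame"][:,:,::-1]); np.savez(f"{n}0.npz",**s)
    print(n,s["camera_matrix"].tolist(),s["R"].tolist(),s["t"].tolist())
E
```

```text
pics
14.0
{'time_s': 0.0, 'q': array([-1.21696519e+00,  2.41456097e-01,  3.71699723e-03,  1.33518794e+00,
        3.73633045e-05,  1.57080265e+00]), 'qd': array([-0.00055591, -0.00052957,  0.00106806,  0.00132219, -0.00112706,
        0.00083923]), 'effort': array([ 1.05229479e-03, -3.72318041e+01,  2.52407509e+01,  1.69137883e-02,
        2.87969206e-04, -1.91603490e-06]), 'eef_pos': array([ 173.04872826, -468.45787867,  244.38862787]), 'tcp_rot': array([-3.13946194e+00, -3.73497458e-05,  3.53824731e-01]), 'ft_force': array([0.34535586, 0.78508319, 0.46290431]), 'torque': array([0.09268768, 0.04066017, 0.04787575]), 'gripper_force': 0.0, 'width': 0.997660584901989}
side [[536.2194639782499, 0.0, 269.1137747621705], [0.0, 536.2194639782499, 214.14615173180832], [0.0, 0.0, 1.0]] [[0.9705961635121146, 0.24053986799555804, 0.009146544716135968], [0.18000141486589902, -0.7000420648428354, -0.6910431231817983], [-0.15982045558012675, 0.6723701951717218, -0.7227556590044121]] [-547.5466471188174, 65.99421576790574, 1624.9412806275025]
top [[407.58705441841215, 0.0, 277.54537011786755], [0.0, 407.58705441841215, 208.31763137099256], [0.0, 0.0, 1.0]] [[0.021780937807798672, -0.9997627447885736, 0.00021185143308075156], [-0.9910772257990269, -0.02161958429538686, -0.13152386124729887], [0.13149723666570665, 0.0026547519114897477, -0.9913129823832487]] [65.09456136866642, 570.5066418710925, 1037.2145670879825]
```

View pics/top0.png

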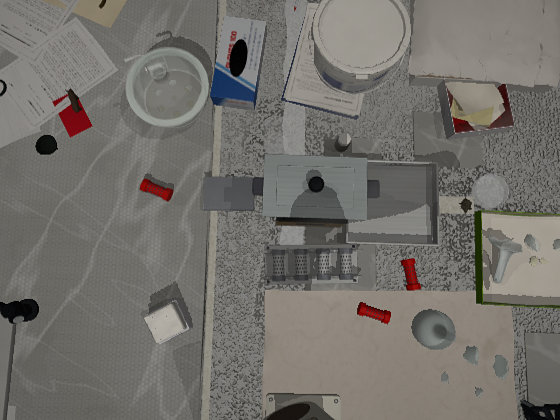

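View pics/side0.png

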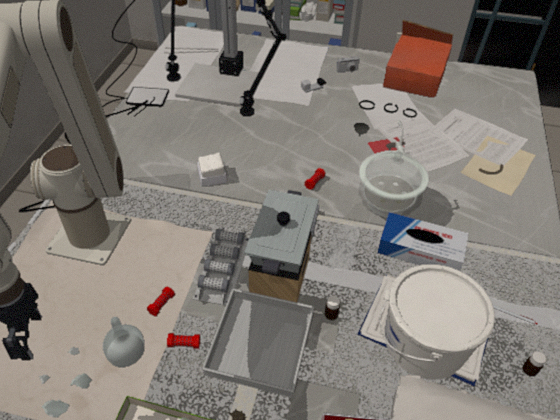

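```bash
cat > h.py <<'E'
import numpy as np,cv2
from bench import sense,snapshot
def ray(s,u,v):
    R=np.array(s["R"]);t=np.array(s["t"]);K=np.array(s["camera_matrix"])
    return -R.T@t, R.T@np.linalg.inv(K)@np.array([u,v,1.])
def pl(s,u,v,z):
    c,d=ray(s,u,v); return (c+d*(z-c[2])/d[2]).round(1)
def pr(s,X):
    p=np.array(s["camera_matrix"])@(np.array(s["R"])@np.array(X,float)+np.array(s["t"])); return (p[:2]/p[2]).round(1)
def tri(s1,p1,s2,p2):
    c1,d1=ray(s1,*p1);c2,d2=ray(s2,*p2)
    a=np.linalg.lstsq(np.c_[d1,-d2],c2-c1,rcond=None)[0]
    A=c1+a[0]*d1;B=c2+a[1]*d2
    return ((A+B)/2).round(1),round(np.linalg.norm(A-B),1)
def load(n): return dict(np.load(n))
def cap(n,name):
    s=snapshot(n);np.savez(name+".npz",**s);return s
def crop(s,x0,y0,x1,y1,k,fn): cv2.imwrite("pics/"+fn+".png",cv2.resize(s["frame"][y0:y1,x0:x1,::-1],None,fx=k,fy=k,interpolation=cv2.INTER_CUBIC))
E
python3 - <<'E'
from h import *
T=load("top0.npz");S=load("side0.npz")
print("knob",pl(T,316,184,256),tri(T,(316,184),S,(283,217)))
for p in [(264,154),(264,218),(366,156),(366,216)]: print("lid",pl(T,*p,220))
for p in [(254,187),(379,188)]: print("lug",pl(T,*p,211))
for p in [(439,161),(435,244),(346,242)]: print("tray",pl(T,*p,34))
for p in [(279,264),(302,264),(325,264),(347,264),(409,273),(373,313),(156,188)]: print("can",pl(T,*p,39))
for p in [(265,246),(265,282),(356,246),(356,282)]: print("rack",pl(T,*p,40))
for p in [(201,176),(201,209),(254,209)]: print("case",pl(T,*p,28))
for p in [(310,340),(310,295),(160,250),(210,250),(20,300),(560,300),(303,400)]: print("bench",p,pl(T,*p,0))
crop(T,190,110,510,330,2.5,"topz")
crop(S,170,150,400,400,2.4,"sidez")
E
```

```text
knob [593.6  -3.2 256. ] (array([597.3,  -3.8, 244.2]), np.float64(2.9))
lid [666.  109.8 220. ]
lid [522.8 106.1 220. ]
lid [ 666.4 -117.1  220. ]
lid [ 532.1 -116.2  220. ]
lug [592.6 130.4 211. ]
lug [ 596.4 -147.4  211. ]
tray [ 707.2 -353.6   34. ]
tray [ 484.3 -336.4   34. ]
tray [ 484.4 -103.6   34. ]
can [423.6  70.6  39. ]
can [424.9  11.1  39. ]
can [426.2 -48.4  39. ]
can [ 427.4 -105.3   39. ]
can [ 407.9 -265.2   39. ]
can [ 305.2 -171.4   39. ]
can [616.1 400.9  39. ]
rack [469.1 108.   40. ]
rack [377.  105.6  40. ]
rack [ 474.3 -128.6   40. ]
rack [ 382.1 -128.2   40. ]
case [653.4 285.3  28. ]
case [564.  281.1  28. ]
case [567.  140.1  28. ]
bench (310, 340) [228.1 -14.9   0. ]
bench (310, 295) [343.7 -13.6   0. ]
bench (160, 250) [453.8 391.7   0. ]
bench (210, 250) [456.7 257.1   0. ]
bench (20, 300) [313.9 754.9   0. ]
bench (560, 300) [ 345.1 -676.5    0. ]
bench (303, 400) [78.5  1.4  0. ]
```

View pics/topz.png

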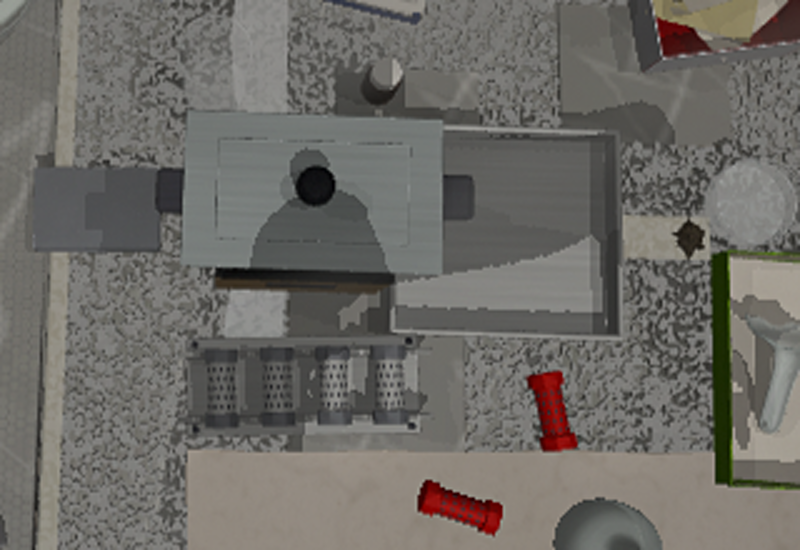

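View pics/sidez.png

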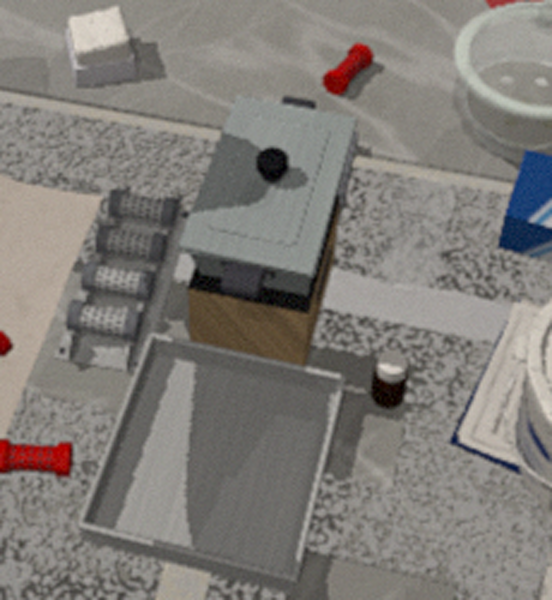

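Emit:
send_rows(
  moves=[
    [[0,0,-12],[0,0,-7.75],85],
    [[0,0,-12],[0,0,-7.75],85],
    [[0,0,-12],[0,0,-7.75],85],
    [[0,0,-12],[0,0,-7.75],85],
    [[0,0,-12],[0,0,-7.75],85],
    [[0,0,-12],[0,0,-7.75],85],
    [[0,0,-12],[0,0,-7.75],85],
    [[0,0,-12],[0,0,-7.75],85],
    [[0,0,0],[0,0,-7.75],85],
  ],
)

```text
time_s: 1.0
eef_pos: [173.4, -469.5, 342.6]
tcp_rot: [3.141, 0.002, 1.577]
ft_force: [-0.1, -0.1, -0.6]
width: 0.995
gripper_force: 0.0
```

Emit:
send_rows(
  moves=[
    [[31,28,0],[0,0,0],85],
    [[31,28,0],[0,0,0],85],
    [[31,28,0],[0,0,0],85],
    [[31,28,0],[0,0,0],85],
    [[31,28,0],[0,0,0],85],
    [[31,28,0],[0,0,0],85],
    [[31,28,0],[0,0,0],85],
    [[31,28,0],[0,0,0],85],
    [[31,28,0],[0,0,0],85],
    [[31,28,0],[0,0,0],85],
    [[31,28,0],[0,0,0],85],
    [[31,28,0],[0,0,0],85],
  ],
)

```text
time_s: 2.2
eef_pos: [509.8, -95.4, 340.9]
tcp_rot: [-3.141, -0.0, 1.571]
ft_force: [0.0, -0.9, 0.6]
width: 0.994
gripper_force: 0.0
```

Emit:
send_rows(
  moves=[
    [[23,21,0],[0,0,0],60],
    [[23,21,0],[0,0,0],60],
    [[23,21,0],[0,0,0],60],
    [[23,22,0],[0,0,0],60],
    [[0,0,25],[0,0,0],60],
    [[0,0,25],[0,0,0],60],
    [[0,0,0],[0,0,0],60],
  ],
)

```text
time_s: 2.9
eef_pos: [592.0, -4.5, 286.5]
tcp_rot: [-3.132, -0.0, 1.572]
ft_force: [-1.2, 0.2, -1.0]
width: 0.7
gripper_force: 0.0
```

Run:
```python
from h import *
s=cap("wrist","w1"); cv2.imwrite("pics/w1.png",s["frame"][:,:,::-1])
print(sense()["eef_pos"]); print(pr(s,[595,-3.5,256]))
g=s["frame"].max(2)<45
n,l,st,c=cv2.connectedComponentsWithStats(g.astype(np.uint8))
for i in range(1,n):
    if st[i,4]>800: print(st[i],c[i],pl(s,*c[i],254))
```

```text
[592.73850286  -4.71362965 289.01614221]
[284.4 247.9]
[ 262    0   60   36 1119] [295.02144772  18.28328865] [598.7 109.  254. ]
[ 256  214   58   59 2679] [284.26427772 243.44008959] [595.   -1.7 254. ]
[    0   254   560   166 45118] [276.92971763 365.61011126] [591.1 -86.1 254. ]
```

View pics/w1.png

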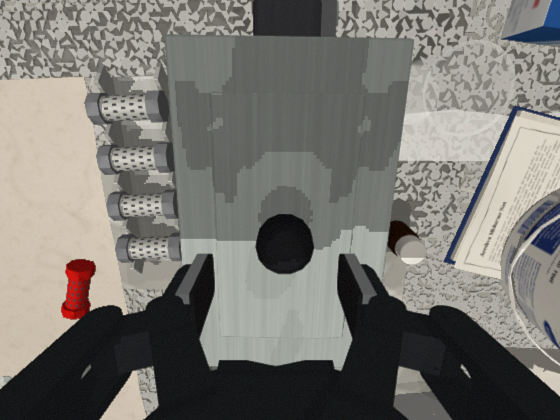

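Emit:
send_rows(
  moves=[
    [[2,2,16],[0,0,0],60],
    [[1,0,16],[0,0,0],60],
    [[0,0,15],[0,0,0],60],
    [[0,0,0],[0,0,0],25],
    [[0,0,0],[0,0,0],25],
    [[0,0,0],[0,0,0],25],
    [[0,0,0],[0,0,0],25],
    [[0,0,-10],[0,0,0],25],
    [[0,0,-15],[0,0,0],25],
    [[0,0,-20],[0,0,0],25],
    [[0,0,-30],[0,0,0],25],
    [[0,0,0],[0,0,0],25],
  ],
  grip_force=60,
)

```text
time_s: 4.15
eef_pos: [597.8, -1.8, 324.0]
tcp_rot: [3.133, -0.0, 1.571]
ft_force: [1.3, -0.6, -3.3]
width: 0.379
gripper_force: 60.6
```

Emit:
send_rows(
  moves=[
    [[20,-8,0],[0,0,0],25],
    [[40,-16,0],[0,0,0],25],
    [[40,-16,0],[0,0,0],25],
    [[40,-16,0],[0,0,0],25],
    [[40,-16,0],[0,0,0],25],
    [[40,-16,0],[0,0,0],25],
    [[40,-16,0],[0,0,0],25],
    [[40,-16,0],[0,0,0],25],
    [[40,-16,0],[0,0,0],25],
    [[35,-14,0],[0,0,0],25],
    [[20,-8,0],[0,0,0],25],
    [[0,0,0],[0,0,0],25],
  ],
)

```text
time_s: 5.35
eef_pos: [435.9, 395.9, 317.1]
tcp_rot: [-3.139, 0.001, 1.576]
ft_force: [0.6, -0.4, -4.7]
width: 0.377
gripper_force: 60.5
```

Run:
```python
from h import *
print(sense()["eef_pos"],sense()["ft_force"])
T=cap("top","top1");S=cap("side","side1")
im=np.vstack([T["frame"][60:340,:440],S["frame"][90:370,60:500]])[:,:,::-1]
cv2.imwrite("pics/ts1.png",im)
```

```text
[435.87604898 395.85692123 317.0932417 ] [ 0.59138094 -0.40425988 -4.73001691]
```

View pics/ts1.png

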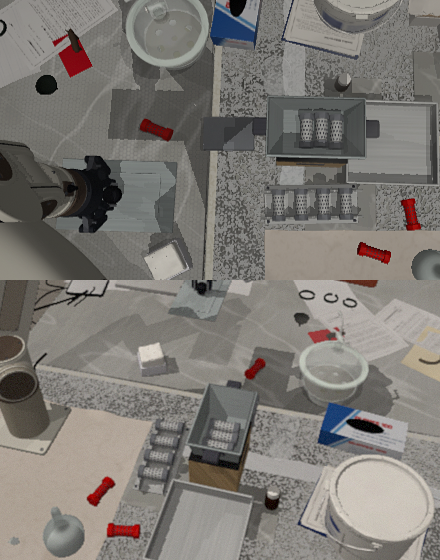

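Emit:
send_rows(
  moves=[
    [[0,0,25],[0,0,0],25],
    [[0,0,35],[0,0,0],25],
    [[0,0,40],[0,0,0],25],
    [[0,0,40],[0,0,0],25],
    [[0,0,40],[0,0,0],25],
    [[0,0,40],[0,0,0],25],
    [[0,0,25],[0,0,0],25],
    [[0,0,15],[0,0,0],25],
    [[0,0,6],[0,0,0],25],
    [[0,0,5],[0,0,0],25],
    [[0,0,0],[0,0,0],25],
  ],
)

```text
time_s: 6.55
eef_pos: [438.4, 392.6, 48.5]
tcp_rot: [3.141, -0.0, 1.57]
ft_force: [0.1, -0.3, -3.9]
width: 0.376
gripper_force: 60.5
```

Emit:
send_rows(
  moves=[
    [[0,0,3],[0,0,0],25],
    [[0,0,3],[0,0,0],25],
    [[0,0,3],[0,0,0],25],
    [[0,0,3],[0,0,0],25],
    [[0,0,0],[0,0,0],25],
  ],
)

```text
time_s: 7.05
eef_pos: [438.2, 393.4, 38.9]
tcp_rot: [3.14, -0.001, 1.571]
ft_force: [-2.9, -3.7, 10.0]
width: 0.378
gripper_force: 61.9
```

Emit:
send_rows(
  moves=[
    [[0,0,0],[0,0,0],65],
    [[0,0,0],[0,0,0],65],
    [[0,0,-5],[0,0,0],65],
    [[0,0,-25],[0,0,0],65],
    [[0,0,-40],[0,0,0],65],
    [[0,0,-45],[0,0,0],65],
    [[-15,10,-45],[0,0,0],65],
    [[-30,20,-40],[0,0,0],65],
    [[-33,20,-30],[0,0,0],65],
    [[-33,20,0],[0,0,0],65],
    [[-33,20,0],[0,0,0],65],
    [[-33,20,0],[0,0,0],65],
  ],
)

```text
time_s: 8.25
eef_pos: [547.4, 217.1, 264.4]
tcp_rot: [3.14, -0.001, 1.571]
ft_force: [0.5, 1.2, -0.5]
width: 0.763
gripper_force: 0.0
```

Emit:
send_rows(
  moves=[
    [[-33,20,0],[0,0,0],65],
    [[-25,20,0],[0,0,0],65],
    [[-20,7,0],[0,0,0],65],
    [[0,0,0],[0,0,0],65],
  ],
)

```text
time_s: 8.65
eef_pos: [594.7, 137.4, 263.3]
tcp_rot: [3.141, 0.001, 1.567]
ft_force: [0.2, 0.7, -0.3]
width: 0.76
gripper_force: 0.0
```

Run:
```python
from h import *
print(sense()["eef_pos"],sense()["ft_force"])
s=cap("wrist","w2");cv2.imwrite("pics/w2.png",s["frame"][:,:,::-1])
print(pr(s,[595,128,211]))
T=cap("top","top2")
print([pr(T,[595,y,215]) for y in (105,-109)])
print("fwd top lid",[pr(T,[438+a,393+b,13]) for a,b in((70,115),(-70,-115))])
```

```text
[594.6768756  137.42953474 263.29992382] [ 0.22332909  0.68585738 -0.33892704]
[278.5 248.2]
[array([265.4, 185.9]), array([362.1, 187.9])]
fwd top lid [array([116.5, 228.6]), array([199.8, 283.5])]
```

View pics/w2.png

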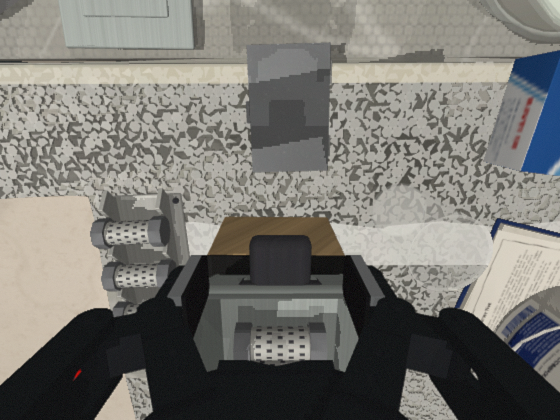

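Run:
```python
from h import *
s=load("w2.npz")
print(pl(s,281,236,211),pl(s,281,283,215),pl(s,250,260,211),pl(s,312,260,211))
print("rim corners",pl(s,208,285,215),pl(s,354,285,215))
for t,y,x in [(0,130,0)]:
  pass
# arc table: tub angle th about pivot; tool tilt
yc=0;
for off in (131,):
  v=np.array([off+75,83]);r=np.hypot(*v);a0=np.arctan2(v[1],v[0]);print(r,np.degrees(a0))
  for th in range(0,105,10):
    a=a0+np.radians(th); print(th,(np.array([r*np.cos(a),r*np.sin(a)])-v).round(1))
```

```text
[596.6 136.2 211. ] [596.6 105.6 215. ] [576.9 119.8 211. ] [616.3 119.7 211. ]
rim corners [550.  104.3 215. ] [643.1 104.  215. ]
222.0923231451281 21.94512769541759
0 [ 0. -0.]
10 [-17.5  34.5]
20 [-40.8  65.5]
30 [-69.1  91.9]
40 [-101.5  113. ]
50 [-137.2  128.2]
60 [-174.9  136.9]
70 [-213.5  139. ]
80 [-252.   134.3]
90 [-289.  123.]
100 [-323.5  105.5]
```

Emit:
send_rows(
  moves=[
    [[-5,2,15],[0,0,0],65],
    [[-5,0,15],[0,0,0],65],
    [[0,0,15],[0,0,0],65],
    [[0,0,10],[0,0,0],65],
    [[0,0,5],[0,0,0],65],
    [[0,0,0],[0,0,0],50],
  ],
  grip_force=45,
)

```text
time_s: 9.35
eef_pos: [595.0, 131.0, 202.9]
tcp_rot: [-3.14, 0.0, 1.572]
ft_force: [1.0, -0.3, -0.4]
width: 0.61
gripper_force: 0.0
```

Run:
```python
from h import *
print(sense()["eef_pos"],sense()["ft_force"])
```

```text
[595.03738001 131.00205844 202.94012692] [ 1.01308578 -0.26389507 -0.42743012]
```

Emit:
send_rows(
  moves=[
    [[-2,1,0],[0,0,0],30],
    [[0,0,0],[0,0,0],30],
    [[0,0,0],[0,0,0],30],
    [[0,0,0],[0,0,0],30],
    [[-4.4,0,-8.6],[0,0,0],30],
    [[-4.4,0,-8.6],[0,0,0],30],
    [[0,0,0],[0,0,0],30],
  ],
)

```text
time_s: 10.05
eef_pos: [596.4, 121.6, 220.7]
tcp_rot: [-3.141, -0.005, 1.573]
ft_force: [0.6, 9.2, -7.9]
width: 0.455
gripper_force: 47.1
```

Emit:
send_rows(
  moves=[
    [[-4,0,-8.6],[0,0,0],30],
    [[-4,0,-8.6],[0,0,0],30],
    [[-5.6,0,-7.75],[0,0,0],30],
    [[-5.8,0,-7.75],[0,0,0],30],
    [[-5.8,0,-7.75],[0,0,0],30],
    [[-5.8,0,-7.75],[0,0,0],30],
    [[-7.1,0,-6.6],[0,0,0],30],
    [[-7.1,0,-6.6],[0,0,0],30],
    [[-7.1,0,-6.6],[0,0,0],30],
    [[-7.1,0,-6.6],[0,0,0],30],
  ],
)

```text
time_s: 11.05
eef_pos: [596.3, 58.7, 295.4]
tcp_rot: [-3.141, 0.002, 1.571]
ft_force: [1.2, -0.2, -12.4]
width: 0.453
gripper_force: 46.8
```

Emit:
send_rows(
  moves=[
    [[-8.1,0,-5.3],[0,0,0],30],
    [[-8.1,0,-5.3],[0,0,0],30],
    [[-8.1,0,-5.3],[0,0,0],30],
    [[-8.1,0,-5.3],[0,0,0],30],
    [[-8.9,0,-3.8],[0,0,0],30],
    [[-8.9,0,-3.8],[0,0,0],30],
    [[-8.9,0,-3.8],[0,0,0],30],
    [[-8.9,0,-3.8],[0,0,0],30],
    [[-9.4,0,-2.2],[0,0,0],30],
    [[-9.4,0,-2.2],[0,0,0],30],
    [[-9.4,0,-2.2],[0,0,0],30],
    [[-9.4,0,-2.2],[0,0,0],30],
  ],
)

```text
time_s: 12.25
eef_pos: [596.9, -46.5, 341.7]
tcp_rot: [3.139, 0.001, 1.571]
ft_force: [-1.1, 3.4, 1.0]
width: 0.46
gripper_force: 46.0
```

Emit:
send_rows(
  moves=[
    [[-9.6,0,-0.5],[0,0,0],30],
    [[-9.6,0,-0.5],[0,0,0],30],
    [[-9.6,0,-0.5],[0,0,0],30],
    [[-9.6,0,-0.5],[0,0,0],30],
    [[-9.6,0,1.2],[0,0,0],30],
    [[-9.6,0,1.2],[0,0,0],30],
    [[-9.6,0,1.2],[0,0,0],30],
    [[-9.6,0,1.2],[0,0,0],30],
    [[0,0,0],[0,0,0],30],
  ],
)

```text
time_s: 13.15
eef_pos: [597.1, -126.4, 339.8]
tcp_rot: [3.137, 0.006, 1.568]
ft_force: [-0.8, -2.4, 9.1]
width: 0.455
gripper_force: 46.8
```

Run:
```python
from h import *
s=sense();print(s["eef_pos"],s["ft_force"])
S=cap("side","side3");W=cap("wrist","w3")
cv2.imwrite("pics/s3.png",np.hstack([S["frame"][140:400,150:400],W["frame"][160:420,100:460]])[:,:,::-1])
```

```text
[ 597.05388078 -126.44368275  339.81446358] [-0.81460319 -2.38934273  9.11934274]
```

View pics/s3.png

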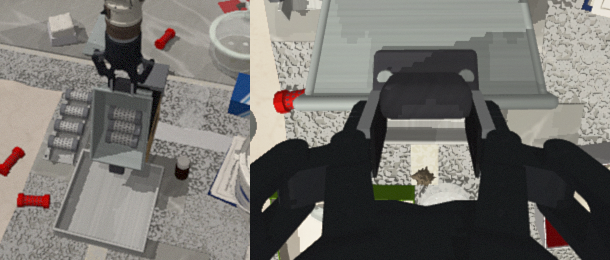

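Emit:
send_rows(
  moves=[
    [[-7.4,0,2.2],[0,0,0],30],
    [[-7.4,0,2.2],[0,0,0],30],
    [[-7.4,0,2.2],[0,0,0],30],
    [[-7.4,0,2.3],[0,0,0],30],
    [[-7.4,0,2.4],[0,0,0],30],
    [[-7.2,0,3.2],[0,0,0],30],
    [[-7.2,0,3.6],[0,0,0],30],
    [[-6,0,3],[0,0,0],30],
    [[0,0,0],[0,0,0],30],
    [[0,0,0],[0,0,0],30],
    [[0,0,0],[0,0,0],30],
    [[0,0,0],[0,0,0],30],
  ],
)

```text
time_s: 14.45
eef_pos: [597.2, -184.7, 319.7]
tcp_rot: [3.136, 0.009, 1.568]
ft_force: [-0.7, -8.1, 10.2]
width: 0.455
gripper_force: 51.4
```

Run:
```python
from h import *
s=sense();print(s["eef_pos"],s["ft_force"])
S=cap("side","side4");T=cap("top","top4")
cv2.imwrite("pics/s4.png",np.hstack([S["frame"][140:400,150:400],T["frame"][100:360,200:520]])[:,:,::-1])
```

```text
[ 597.1607691  -184.65886414  319.72653013] [-0.70464659 -8.11137462 10.24486682]
```

View pics/s4.png

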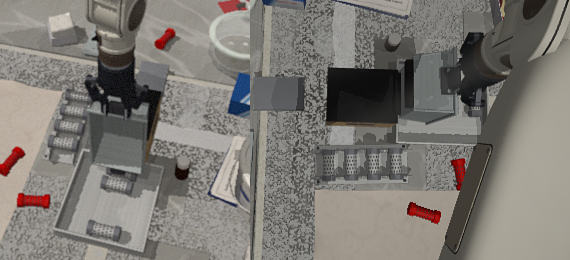

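Emit:
send_rows(
  moves=[
    [[-4,0,2],[0,0,0],30],
    [[-3,0,2],[0,0,0],30],
    [[0,0,0],[0,0,0],30],
    [[0,0,0],[0,0,0],30],
    [[0,0,0],[0,0,0],30],
    [[0,0,0],[0,0,0],30],
    [[0,0,0],[0,0,0],30],
    [[0,0,0],[0,0,0],30],
  ],
)

```text
time_s: 15.35
eef_pos: [597.1, -192.1, 316.1]
tcp_rot: [3.136, 0.011, 1.568]
ft_force: [-0.1, -8.3, 10.6]
width: 0.457
gripper_force: 52.4
```

Run:
```python
from h import *
s=sense();print(s["eef_pos"],s["ft_force"])
S=cap("side","side5")
crop(S,190,210,340,400,3,"s5")
```

```text
[ 597.13582983 -192.12526041  316.10370214] [-0.14792611 -8.34867855 10.60749826]
```

View pics/s5.png

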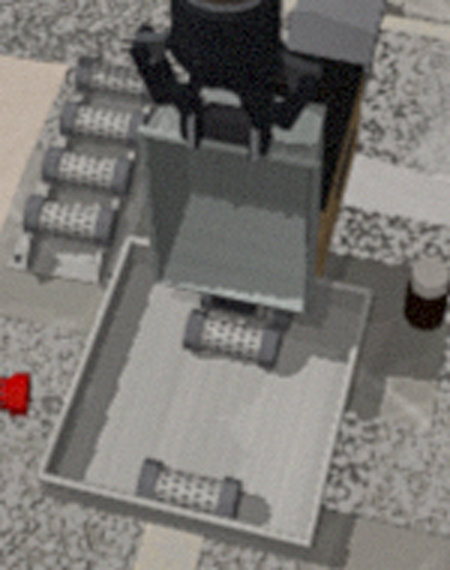

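Emit:
send_rows(
  moves=[
    [[6.9,0,-3.8],[0,0,0],30],
    [[6.9,0,-3.6],[0,0,0],30],
    [[6.9,0,-3.4],[0,0,0],30],
    [[6.9,0,-3.2],[0,0,0],30],
    [[9.25,0,-2.8],[0,0,0],30],
    [[9.25,0,-2.8],[0,0,0],30],
    [[9.25,0,-2.8],[0,0,0],30],
    [[9.25,0,-2.8],[0,0,0],30],
    [[9.6,0,-1.2],[0,0,0],30],
    [[9.6,0,-1.2],[0,0,0],30],
    [[9.6,0,-1.2],[0,0,0],30],
    [[9.6,0,-1.2],[0,0,0],30],
  ],
)

```text
time_s: 16.6
eef_pos: [596.6, -84.0, 341.5]
tcp_rot: [-3.14, 0.001, 1.571]
ft_force: [2.0, -4.3, -10.1]
width: 0.456
gripper_force: 53.7
```

Emit:
send_rows(
  moves=[
    [[9.6,0,0.5],[0,0,0],30],
    [[9.6,0,0.5],[0,0,0],30],
    [[9.6,0,0.5],[0,0,0],30],
    [[9.6,0,0.5],[0,0,0],30],
    [[9.4,0,2.2],[0,0,0],30],
    [[9.4,0,2.2],[0,0,0],30],
    [[9.4,0,2.2],[0,0,0],30],
    [[9.4,0,2.2],[0,0,0],30],
    [[0,0,0],[0,0,0],30],
  ],
)

```text
time_s: 17.5
eef_pos: [596.0, -6.5, 330.0]
tcp_rot: [-3.138, -0.0, 1.573]
ft_force: [1.7, -4.0, -15.2]
width: 0.452
gripper_force: 51.5
```

Run:
```python
from h import *
S=cap("side","side6");T=cap("top","top6")
cv2.imwrite("pics/s6.png",cv2.resize(np.hstack([S["frame"][200:400,190:350],T["frame"][130:330,230:460]])[:,:,::-1],None,fx=2,fy=2))
```

```text
(no output)
```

View pics/s6.png

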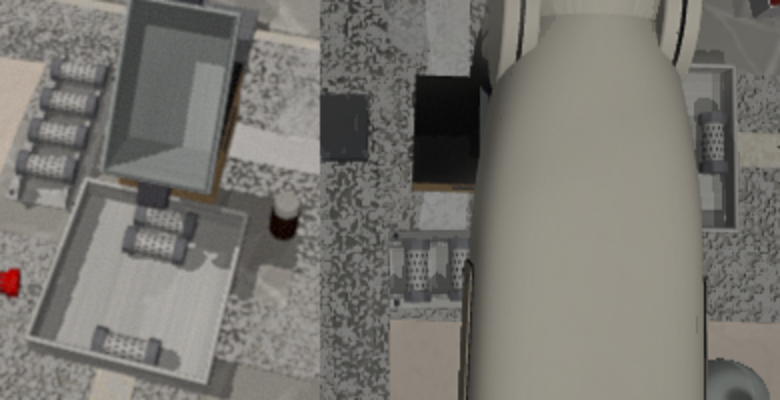

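Emit:
send_rows(
  moves=[
    [[8.9,0,3.8],[0,0,0],30],
    [[8.9,0,3.8],[0,0,0],30],
    [[8.9,0,3.8],[0,0,0],30],
    [[8.9,0,3.8],[0,0,0],30],
    [[8.1,0,5.3],[0,0,0],30],
    [[8.1,0,5.3],[0,0,0],30],
    [[8.1,0,5.3],[0,0,0],30],
    [[8.1,0,5.3],[0,0,0],30],
    [[7.1,0,6.6],[0,0,0],30],
    [[7.1,0,6.6],[0,0,0],30],
    [[7.1,0,6.6],[0,0,0],30],
    [[7.1,0,6.6],[0,0,0],30],
  ],
)

```text
time_s: 18.8
eef_pos: [596.6, 89.9, 268.9]
tcp_rot: [3.141, -0.001, 1.572]
ft_force: [-1.3, -0.1, -6.3]
width: 0.459
gripper_force: 47.5
```

Emit:
send_rows(
  moves=[
    [[5.8,0,7.75],[0,0,0],30],
    [[5.8,0,7.75],[0,0,0],30],
    [[5.8,0,7.75],[0,0,0],30],
    [[5.8,0,7.75],[0,0,0],30],
    [[4.8,0,8.3],[0,0,0],30],
    [[4.4,0,8.3],[0,0,0],30],
    [[0,0,0],[0,0,0],30],
  ],
)

```text
time_s: 19.5
eef_pos: [596.4, 123.2, 219.6]
tcp_rot: [-3.14, -0.003, 1.573]
ft_force: [-1.6, 5.8, -5.1]
width: 0.452
gripper_force: 46.6
```

Emit:
send_rows(
  moves=[
    [[3,0,6],[0,0,0],30],
    [[2,0,6],[0,0,0],30],
    [[1,0,4],[0,0,0],30],
    [[0,0,0],[0,0,0],30],
  ],
)

```text
time_s: 19.9
eef_pos: [596.7, 129.2, 206.1]
tcp_rot: [3.14, -0.004, 1.572]
ft_force: [-2.4, 7.4, -1.4]
width: 0.452
gripper_force: 47.1
```

Emit:
send_rows(
  moves=[
    [[0,0,2],[0,0,0],30],
    [[0,0,2],[0,0,0],30],
    [[0,0,0],[0,0,0],30],
  ],
)

```text
time_s: 20.2
eef_pos: [596.7, 129.3, 206.0]
tcp_rot: [3.137, -0.005, 1.572]
ft_force: [-8.2, 6.9, 14.7]
width: 0.458
gripper_force: 48.8
```

Emit:
send_rows(
  moves=[
    [[0,0,-1],[0,0,0],65],
    [[0,0,0],[0,0,0],65],
    [[0,0,-8],[0,0,0],65],
    [[0,0,-30],[0,0,0],65],
    [[0,0,-40],[0,0,0],60],
    [[0,-30,-30],[0,0,0],60],
    [[0,-40,0],[0,0,0],60],
    [[0,-40,0],[0,0,0],60],
    [[0,-40,0],[0,0,0],60],
    [[0,-20,0],[0,0,0],60],
  ],
)

```text
time_s: 21.2
eef_pos: [424.3, 126.4, 311.2]
tcp_rot: [3.141, 0.0, 1.571]
ft_force: [0.7, 0.5, 0.5]
width: 0.705
gripper_force: 0.0
```

Emit:
send_rows(
  moves=[
    [[0,0,0],[0,0,8.2],55],
    [[0,0,0],[0,0,8.2],55],
    [[0,0,0],[0,0,8.2],55],
    [[0,0,0],[0,0,8.2],55],
    [[0,0,0],[0,0,8.2],55],
    [[0,0,0],[0,0,8.2],55],
    [[0,0,0],[0,0,8.2],55],
    [[0,0,0],[0,0,8.2],55],
    [[0,0,0],[0,0,8.2],55],
    [[0,0,0],[0,0,8.2],55],
    [[0,0,0],[0,0,8],55],
  ],
)

```text
time_s: 22.3
eef_pos: [437.6, 55.1, 310.8]
tcp_rot: [-3.084, 0.004, 0.089]
ft_force: [0.8, -0.9, 0.6]
width: 0.644
gripper_force: 0.0
```

Run:
```python
from h import *
s=sense();print(s["eef_pos"],s["tcp_rot"])
S=cap("side","side7");T=cap("top","top7");W=cap("wrist","w7")
cv2.imwrite("pics/s7.png",np.vstack([np.hstack([S["frame"][180:400,190:350],T["frame"][130:350,190:460]]),W["frame"][140:360,65:495]])[:,:,::-1])
```

```text
[437.58734219  55.13166687 310.79464283] [-3.08405634  0.00396573  0.08853131]
```

View pics/s7.png

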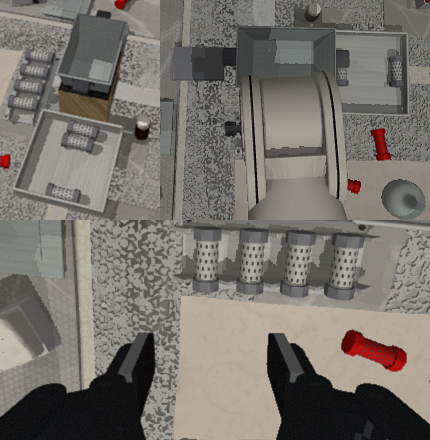

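Emit:
send_rows(
  moves=[
    [[0,0,0],[0,0,0],55],
    [[0,0,0],[0,0,0],55],
  ],
)

```text
time_s: 22.65
eef_pos: [436.9, 56.1, 310.6]
tcp_rot: [-3.084, 0.005, 0.091]
ft_force: [0.2, 0.9, 0.3]
width: 0.645
gripper_force: 0.0
```

Run:
```python
from h import *
s=sense();print(s["eef_pos"],s["tcp_rot"],s["q"])
```

```text
[436.8637548   56.10173214 310.55418553] [-3.08435196  0.00500476  0.09107146] [0.09011191 0.10521764 0.00731352 1.47795195 0.05723586 3.14063155]
```

Emit:
send_rows(
  moves=[
    [[0,0,0],[0,0,-8.3],55],
    [[0,0,0],[0,0,-8.3],55],
    [[0,0,0],[0,0,-8.3],55],
    [[0,0,0],[0,0,-8.3],55],
    [[0,0,0],[0,0,-8.3],55],
    [[0,0,0],[0,0,-8.3],55],
    [[0,0,0],[0,0,-8.3],55],
    [[0,0,0],[0,0,-8.3],55],
    [[0,0,0],[0,0,-8.3],55],
    [[0,0,0],[0,0,-8.3],55],
    [[0,0,0],[0,0,-8.3],55],
  ],
)

```text
time_s: 23.75
eef_pos: [436.7, 56.7, 310.5]
tcp_rot: [-3.138, -0.057, 1.692]
ft_force: [-0.1, 0.2, -0.2]
width: 0.645
gripper_force: 0.0
```

Emit:
send_rows(
  moves=[
    [[0,0,0],[0,0,-8.3],55],
    [[0,0,0],[0,0,-8.3],55],
    [[0,0,0],[0,0,-8.3],55],
    [[0,0,0],[0,0,-8.3],55],
    [[0,0,0],[0,0,-8.3],55],
    [[0,0,0],[0,0,-8.3],55],
    [[0,0,0],[0,0,-8.3],55],
    [[0,0,0],[0,0,-8.3],55],
    [[0,0,0],[0,0,-8.3],55],
    [[0,0,0],[0,0,-8.3],55],
    [[0,0,0],[0,0,0],55],
  ],
)

```text
time_s: 24.85
eef_pos: [436.7, 56.6, 310.4]
tcp_rot: [3.085, -0.011, 3.134]
ft_force: [0.1, 0.3, 0.2]
width: 0.643
gripper_force: 0.0
```

```bash
cat >> h.py <<'E'
from scipy.spatial.transform import Rotation as Ro
def togo(pos,yaw=180.):
    s=sense();R=Ro.from_euler("xyz",s["tcp_rot"]);G=Ro.from_euler("xyz",[180,0,yaw],degrees=True)
    print("at",s["eef_pos"].round(1),"shift",(R.inv().apply(np.array(pos)-s["eef_pos"])).round(1),"turn",np.degrees((R.inv()*G).as_rotvec()).round(1))
E
python3 - <<'E'
from h import *
togo([425,70,120])
print(sense()["q"])
W=cap("wrist","w8")
print(pr(W,[425,70,39]),pr(W,[425,-105,39]))
crop(W,0,0,560,420,1,"w8")
E
```

```text
at [436.7  56.6 310.4] shift [  9.7   2.5 191. ] turn [ 3.2 -0.6 -0.4]
[0.09133237 0.10524938 0.00701869 1.47797241 0.0571967  0.09879262]
[274.3 163.6] [134.1 165.8]
```

View pics/w8.png

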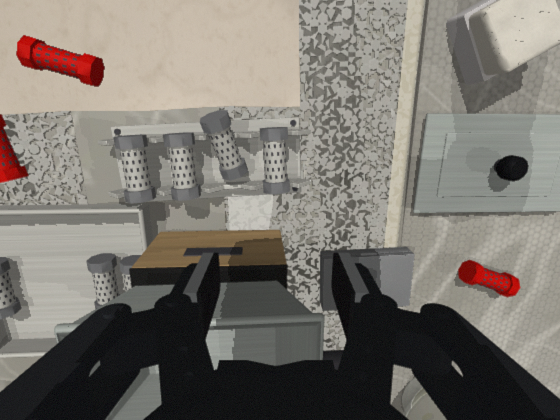

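Emit:
send_rows(
  moves=[
    [[0,0,0],[3.2,-0.6,-0.4],52],
    [[6,7,30],[0,0,0],52],
    [[6,7,40],[0,0,0],52],
    [[0,0,40],[0,0,0],52],
    [[0,0,40],[0,0,0],52],
    [[0,0,30],[0,0,0],52],
    [[0,0,0],[0,0,0],52],
  ],
)

```text
time_s: 25.6
eef_pos: [421.1, 69.5, 126.8]
tcp_rot: [-3.141, -0.009, 3.137]
ft_force: [-0.7, -0.8, -0.5]
width: 0.606
gripper_force: 0.0
```

Run:
```python
from h import *
W=load("w8.npz")
for p in [(275,160),(181,166),(134,168)]: print(pl(W,*p,39))
for z in(39,55): print(z,pl(W,216,123,z),pl(W,235,170,z),pl(W,225,147,z))
togo([425,70,42])
T=load("top7.npz")
W=cap("wrist","w9"); print(pr(W,[425,70,39]))
g=cv2.cvtColor(W["frame"],cv2.COLOR_RGB2GRAY)
cv2.imwrite("pics/w9.png",W["frame"][:,:,::-1])
```

```text
[420.5  70.9  39. ]
[426.2 -47.4  39. ]
[ 427.7 -105.4   39. ]
39 [374.3  -0.7  39. ] [432.4  19.8  39. ] [403.3   8.7  39. ]
55 [373.7   1.3  55. ] [429.5  21.   55. ] [401.6  10.3  55. ]
at [421.1  69.5 126.8] shift [-4.7  0.6 84.7] turn [-0.1 -0.5 -0.2]
[277.  224.7]
```

Emit:
send_rows(
  moves=[
    [[2,-20,0],[0,-0.5,0],44],
    [[2,-20,0],[0,0,0],44],
    [[1.4,-15.4,0],[0,0,0],44],
    [[0,0,15],[0,0,-6.4],44],
    [[0,0,15],[0,0,-6.4],44],
    [[0,0,10],[0,0,-6.4],44],
    [[0,0,0],[0,0,0],44],
  ],
)

```text
time_s: 26.35
eef_pos: [420.3, 14.4, 91.4]
tcp_rot: [-3.139, 0.009, -2.811]
ft_force: [-0.5, -0.9, 0.6]
width: 0.517
gripper_force: 0.0
```

Run:
```python
from h import *
togo([415.7,14.1,44],199.3)
S=cap("side","side10");W=cap("wrist","w10")
a=cv2.resize(S["frame"][220:310,190:290],None,fx=4,fy=4,interpolation=cv2.INTER_CUBIC)
b=W["frame"][60:420,110:450]
cv2.imwrite("pics/s10.png",np.hstack([a,b])[:,:,::-1])
```

```text
at [420.3  14.4  91.4] shift [ 4.9  1.4 47.3] turn [-0.1  0.5 -0.3]
```

View pics/s10.png

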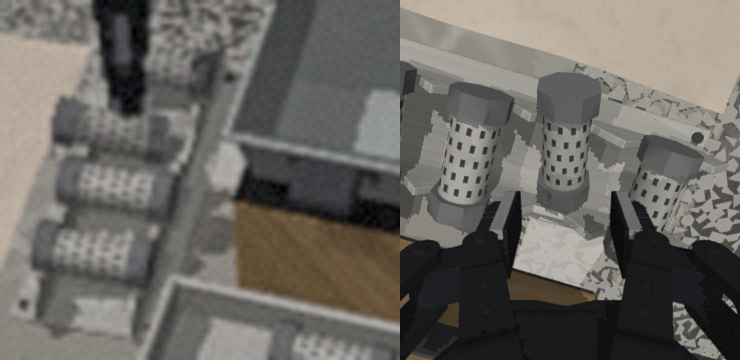

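Run:
```python
from h import *
A=load("w8.npz");B=load("w10.npz");S=load("side10.npz")
print(tri(A,(216,123),B,(279,157)),tri(A,(235,170),B,(274,250)))
print(tri(S,(208,250.5),B,(279,157)),tri(S,(227.5,254),B,(274,250)))
print(tri(A,(275,160),B,(377,245)))
```

```text
(array([ 3.737e+02, -2.000e-01,  3.950e+01]), np.float64(1.3)) (array([434.9,  18.5,  26.9]), np.float64(1.0))
(array([377.5,   3. ,  37.3]), np.float64(9.7)) (array([435.9,  18.1,  24.5]), np.float64(1.1))
(array([413.1,  73.9,  38.5]), np.float64(15.8))
```

Emit:
send_rows(
  moves=[
    [[0,0,18],[0,0,0],44],
    [[0,0,18],[0,0,0],44],
    [[0,0,10],[0,0,0],44],
    [[0,0,7],[0,0,0],44],
    [[0,0,0],[0,0,0],15],
    [[0,0,0],[0,0,0],15],
    [[0,0,0],[0,0,0],15],
    [[0,0,0],[0,0,0],15],
    [[0,0,-10],[0,0,0],15],
    [[0,0,-30],[0,0,0],15],
  ],
  grip_force=40,
)

```text
time_s: 27.45
eef_pos: [417.2, 14.2, 76.3]
tcp_rot: [-3.141, 0.002, -2.81]
ft_force: [1.0, 0.5, -0.5]
width: 0.345
gripper_force: 39.5
```

Emit:
send_rows(
  moves=[
    [[0,0,-40],[0,0,0],15],
    [[0,0,-45],[0,0,6.3],15],
    [[0,0,-45],[0,0,6.3],15],
    [[0,0,-45],[0,0,6.3],15],
    [[-39,-12.5,-8],[0,0,0],15],
    [[-39,-12.5,0],[0,0,0],15],
    [[-39,-12.5,0],[0,0,0],15],
    [[-39,-12.5,0],[0,0,0],15],
    [[-38,-12,0],[0,0,0],15],
    [[0,0,0],[0,0,0],15],
  ],
)

```text
time_s: 28.45
eef_pos: [615.5, -49.0, 259.3]
tcp_rot: [3.141, 0.007, -3.141]
ft_force: [-0.5, 0.0, -0.9]
width: 0.35
gripper_force: 39.6
```

Run:
```python
from h import *
togo([611,-48,172])
```

```text
at [615.5 -49.  259.3] shift [ 5.1  0.9 87.3] turn [0.  0.4 0. ]
```

Emit:
send_rows(
  moves=[
    [[3,1,25],[0,0,0],15],
    [[0,0,25],[0,0,0],15],
    [[0,0,20],[0,0,0],15],
    [[0,0,12],[0,0,0],15],
    [[0,0,4],[0,0,0],15],
    [[0,0,0],[0,0,0],36],
    [[0,0,0],[0,0,0],36],
    [[0,0,-15],[0,0,0],36],
    [[0,0,-30],[0,0,0],36],
    [[0,0,-45],[0,0,0],45],
    [[0,0,0],[0,0,0],45],
  ],
)

```text
time_s: 29.55
eef_pos: [612.7, -46.7, 274.9]
tcp_rot: [-3.141, 0.024, -3.139]
ft_force: [0.1, -0.6, 0.6]
width: 0.526
gripper_force: 0.0
```

Run:
```python
from h import *
togo([423,71,100])
```

```text
at [612.7 -46.7 274.9] shift [193.5 118.2 170.3] turn [-0.   1.4  0.1]
```

Emit:
send_rows(
  moves=[
    [[38,23.5,0],[0,1.2,0],50],
    [[38,23.5,0],[0,0,0],50],
    [[38,23.5,0],[0,0,0],50],
    [[38,23.5,0],[0,0,0],50],
    [[38,23.5,0],[0,0,0],50],
    [[0,0,45],[0,0,0],50],
    [[0,0,45],[0,0,0],50],
    [[0,0,45],[0,0,0],50],
    [[0,0,40],[0,0,0],50],
    [[0,0,0],[0,0,0],50],
  ],
)

```text
time_s: 30.55
eef_pos: [412.8, 70.2, 89.3]
tcp_rot: [-3.141, -0.021, -3.139]
ft_force: [-1.7, -0.6, 0.6]
width: 0.589
gripper_force: 0.0
```

Run:
```python
from h import *
togo([422,71,46])
```

```text
at [412.8  70.2  89.3] shift [-10.1   0.8  43.1] turn [-0.  -1.2  0.1]
```

Emit:
send_rows(
  moves=[
    [[0,0,0],[0,-1.2,0],50],
    [[0,0,0],[0,0,0],50],
  ],
)

```text
time_s: 30.75
eef_pos: [418.5, 71.1, 95.0]
tcp_rot: [3.14, 0.013, -3.139]
ft_force: [0.5, -0.1, 0.8]
width: 0.588
gripper_force: 0.0
```

Run:
```python
from h import *
togo([422,71,46])
W=cap("wrist","w11")
T=cap("top","top11")
# calibrate: gripper camera consistency
print(pr(W,[422,71,39]))
C=-W["R"].T@W["t"];print("cam",C.round(1))
```

```text
at [418.5  71.1  95. ] shift [-2.9 -0.1 49. ] turn [0.1 0.8 0.1]
[276.1 239.4]
cam [339.5  70.1 223.3]
```

Emit:
send_rows(
  moves=[
    [[-3,0,20],[0,0,0],50],
    [[0,0,16],[0,0,0],50],
    [[0,0,10],[0,0,0],50],
    [[0,0,0],[0,0,0],15],
    [[0,0,0],[0,0,0],15],
    [[0,0,0],[0,0,0],15],
    [[0,0,0],[0,0,0],15],
    [[0,0,0],[0,0,0],15],
  ],
)

```text
time_s: 31.65
eef_pos: [420.7, 70.9, 47.2]
tcp_rot: [3.141, 0.01, -3.139]
ft_force: [-0.7, -0.4, 2.8]
width: 0.313
gripper_force: 39.3
```

Emit:
send_rows(
  moves=[
    [[0,0,0],[0,0,0],45],
    [[0,0,0],[0,0,0],45],
    [[0,0,5],[0,0,0],45],
    [[0,0,0],[0,0,0],15],
    [[0,0,0],[0,0,0],15],
    [[0,0,0],[0,0,0],15],
    [[0,0,0],[0,0,0],15],
    [[0,0,-10],[0,0,0],15],
    [[0,0,-30],[0,0,0],15],
    [[0,0,-40],[0,0,0],15],
    [[0,0,-45],[0,0,0],15],
    [[0,0,-45],[0,0,0],15],
  ],
)

```text
time_s: 32.85
eef_pos: [418.1, 70.6, 213.9]
tcp_rot: [3.141, 0.008, -3.139]
ft_force: [1.8, 0.9, -1.4]
width: 0.314
gripper_force: 39.2
```

Emit:
send_rows(
  moves=[
    [[0,0,-45],[0,0,0],15],
    [[-35,-5,0],[0,0,0],15],
    [[-35,-5,0],[0,0,0],15],
    [[-35,-5,0],[0,0,0],15],
    [[-35,-5,0],[0,0,0],15],
    [[-35,-6,0],[0,0,0],15],
    [[0,0,0],[0,0,0],15],
    [[0,0,0],[0,0,0],15],
  ],
)

```text
time_s: 33.65
eef_pos: [593.2, 44.8, 257.4]
tcp_rot: [3.141, 0.006, -3.14]
ft_force: [-0.6, 0.2, -0.0]
width: 0.31
gripper_force: 39.2
```

Run:
```python
from h import *
togo([595,44,162])
```

```text
at [593.2  44.8 257.4] shift [-1.2 -0.9 95.4] turn [0.  0.4 0.1]
```

Emit:
send_rows(
  moves=[
    [[-1,-3,25],[0,0,0],15],
    [[0,0,25],[0,0,0],15],
    [[0,0,20],[0,0,0],15],
    [[0,0,12],[0,0,0],15],
    [[0,0,4],[0,0,0],15],
    [[0,0,0],[0,0,0],36],
    [[0,0,0],[0,0,0],36],
    [[0,0,-15],[0,0,0],36],
    [[0,0,-30],[0,0,0],36],
    [[0,0,-45],[0,0,0],45],
    [[0,0,0],[0,0,0],45],
  ],
)

```text
time_s: 34.75
eef_pos: [598.0, 42.3, 270.8]
tcp_rot: [3.14, 0.023, -3.139]
ft_force: [0.2, -0.4, 0.6]
width: 0.528
gripper_force: 0.0
```

Run:
```python
from h import *
togo([425,-47.5,90])
W=cap("wrist","w12");S=cap("side","side12")
# perforated barrels: light gray bright blobs in tub area (side)
print(pr(S,[597,-48,158]),pr(S,[597,42,158]),pr(S,[597,-2,158]))
g=cv2.cvtColor(S["frame"],cv2.COLOR_RGB2GRAY).astype(int)
g0=cv2.cvtColor(load("side7.npz")["frame"],cv2.COLOR_RGB2GRAY).astype(int)
d=cv2.morphologyEx((abs(g-g0)>25).astype(np.uint8),cv2.MORPH_CLOSE,np.ones((3,3)))
n,l,st,c=cv2.connectedComponentsWithStats(d)
for i in range(1,n):
    if st[i,4]>40: print(st[i],c[i].round(0))
```

```text
at [598.   42.3 270.8] shift [177.4 -89.7 176.5] turn [0.1 1.3 0.1]
[277.6 252.1] [285.3 227.1] [281.6 239. ]
[    0     0   316   209 21632] [195.  67.]
[  34   34   41  107 1040] [50. 90.]
[ 71  81   9  35 145] [ 75. 100.]
[293 224  10  13  42] [299. 231.]
[209 229  35  34 750] [227. 246.]
[260 243   8  12  54] [263. 249.]
[269 245  31  17 263] [285. 253.]
```

Emit:
send_rows(
  moves=[
    [[34,-18,0],[0,0,0],50],
    [[34,-18,0],[0,0,0],50],
    [[34,-18,0],[0,0,0],50],
    [[34,-18,0],[0,0,0],50],
    [[34,-18,0],[0,0,0],50],
    [[0,0,45],[0,0,0],50],
    [[0,0,45],[0,0,0],50],
    [[0,0,45],[0,0,0],50],
    [[0,0,40],[0,0,0],50],
    [[0,0,0],[0,0,0],50],
    [[0,0,0],[0,0,0],50],
  ],
)

```text
time_s: 35.95
eef_pos: [425.2, -48.1, 85.4]
tcp_rot: [3.141, 0.006, -3.139]
ft_force: [1.0, 0.3, -0.1]
width: 0.587
gripper_force: 0.0
```

Run:
```python
from h import *
togo([426,-47.5,43])
```

```text
at [425.2 -48.1  85.4] shift [-0.5  0.6 42.4] turn [0.  0.3 0.1]
```

Emit:
send_rows(
  moves=[
    [[0,0,18],[0,0,0],50],
    [[0,0,14],[0,0,0],50],
    [[0,0,11],[0,0,0],50],
    [[0,0,0],[0,0,0],15],
    [[0,0,0],[0,0,0],15],
    [[0,0,0],[0,0,0],15],
    [[0,0,0],[0,0,0],15],
    [[0,0,-10],[0,0,0],15],
    [[0,0,-30],[0,0,0],15],
    [[0,0,-40],[0,0,0],15],
    [[0,0,-45],[0,0,0],15],
    [[0,0,-45],[0,0,0],15],
  ],
)

```text
time_s: 37.15
eef_pos: [424.5, -48.4, 215.2]
tcp_rot: [3.141, 0.009, -3.139]
ft_force: [1.3, -0.6, -0.7]
width: 0.31
gripper_force: 39.5
```

Emit:
send_rows(
  moves=[
    [[0,0,-45],[0,0,0],15],
    [[-34,9,0],[0,0,0],15],
    [[-34,9,0],[0,0,0],15],
    [[-34,9,0],[0,0,0],15],
    [[-34,9,0],[0,0,0],15],
    [[-34,9,0],[0,0,0],15],
    [[0,0,0],[0,0,0],15],
    [[0,0,0],[0,0,0],15],
  ],
)

```text
time_s: 37.95
eef_pos: [594.3, -2.8, 258.7]
tcp_rot: [3.141, 0.007, -3.139]
ft_force: [0.3, 0.0, -0.6]
width: 0.309
gripper_force: 39.5
```

Run:
```python
from h import *
togo([597,-3,176])
S=cap("side","side13")
a=S["frame"][215:275,240:320];print(a.shape)
```

```text
at [594.3  -2.8 258.7] shift [-2.1 -0.2 82.7] turn [0.  0.4 0.2]
(60, 80, 3)
```

Emit:
send_rows(
  moves=[
    [[-2,0,25],[0,0,0],15],
    [[0,0,25],[0,0,0],15],
    [[0,0,18],[0,0,0],15],
    [[0,0,10],[0,0,0],15],
    [[0,0,3],[0,0,0],15],
    [[0,0,0],[0,0,0],36],
    [[0,0,0],[0,0,0],36],
    [[0,0,-15],[0,0,0],36],
    [[0,0,-30],[0,0,0],36],
    [[0,0,-45],[0,0,0],45],
    [[0,0,0],[0,0,0],45],
  ],
)

```text
time_s: 39.1
eef_pos: [599.9, -3.0, 276.6]
tcp_rot: [3.141, 0.023, -3.139]
ft_force: [1.1, 0.0, 0.2]
width: 0.526
gripper_force: 0.0
```

Emit:
send_rows(
  moves=[
    [[34,-21,0],[0,0,0],50],
    [[34,-21,0],[0,0,0],50],
    [[34,-21,0],[0,0,0],50],
    [[34,-21,0],[0,0,0],50],
    [[33,-19,0],[0,0,0],50],
    [[0,0,45],[0,0,0],50],
    [[0,0,45],[0,0,0],50],
    [[0,0,45],[0,0,0],50],
    [[0,0,40],[0,0,0],50],
    [[0,0,0],[0,0,0],50],
    [[0,0,0],[0,0,0],50],
  ],
)

```text
time_s: 40.2
eef_pos: [429.5, -106.3, 92.5]
tcp_rot: [3.141, 0.008, -3.139]
ft_force: [0.4, -0.2, 1.0]
width: 0.583
gripper_force: 0.0
```

Run:
```python
from h import *
togo([427.5,-105.4,43])
S=cap("side","side14")
g=cv2.cvtColor(S["frame"],cv2.COLOR_RGB2GRAY).astype(int)
g0=cv2.cvtColor(load("side7.npz")["frame"],cv2.COLOR_RGB2GRAY).astype(int)
d=(abs(g-g0)>18)[205:285:2,245:320]
for r in d: print("".join(".#"[int(x)] for x in r))
```

```text
at [ 429.5 -106.3   92.5] shift [ 2.4  0.9 49.5] turn [0.  0.5 0.1]
..................................................######################...
...................................................####################....
....................................................##.##.##.#########.....
....................................................#################......
.....................................................#######.########......
........#.............................................###############......
.....#.......###........................................#######.#######....
.............##.............#.............................###.#########....
............##..............#####........................#######....##.....
...........###...............##...........#.........###...#####.....#......
..........###..............###..#...#..#............######..##.............
.........###..............#..##.#...#..##..#..#...#.....#..................
.........###..............#####...............##........#..................
........###..............#######.##.........
[... 1307 characters left out ...]
................
..#..........#.............................................................
.....##.#.#.#..............................................................
...........................................................................
................................................#..........................
####...............................................#.......................
####.......................................................................
####.......................................................................
####.......................................................................
...........................................................................
```

Emit:
send_rows(
  moves=[
    [[2,1,20],[0,0,0],50],
    [[0,0,17],[0,0,0],50],
    [[0,0,12],[0,0,0],50],
    [[0,0,0],[0,0,0],15],
    [[0,0,0],[0,0,0],15],
    [[0,0,0],[0,0,0],15],
    [[0,0,0],[0,0,0],15],
    [[0,0,-10],[0,0,0],15],
    [[0,0,-30],[0,0,0],15],
    [[0,0,-40],[0,0,0],15],
    [[0,0,-45],[0,0,0],15],
    [[0,0,-45],[0,0,0],15],
  ],
)

```text
time_s: 41.45
eef_pos: [425.5, -105.2, 215.0]
tcp_rot: [3.141, 0.008, -3.139]
ft_force: [1.7, -0.8, -0.7]
width: 0.312
gripper_force: 39.4
```

Emit:
send_rows(
  moves=[
    [[0,0,-45],[0,0,0],15],
    [[-34,25,0],[0,0,0],15],
    [[-34,25,0],[0,0,0],15],
    [[-34,25,0],[0,0,0],15],
    [[-34,25,0],[0,0,0],15],
    [[-34,25,0],[0,0,0],15],
    [[0,0,0],[0,0,0],15],
    [[0,0,0],[0,0,0],15],
  ],
)

```text
time_s: 42.25
eef_pos: [595.3, 20.7, 258.6]
tcp_rot: [3.141, 0.007, -3.138]
ft_force: [-0.6, 1.0, -1.3]
width: 0.308
gripper_force: 39.4
```

Run:
```python
from h import *
togo([597,20,196])
W=cap("wrist","w15")
# edge content under gripper: dark/bright profile along y at x=597
for z in (170,): print([pr(W,[597,y,z]).tolist() for y in(-48,-3,42)])
```

```text
at [595.3  20.7 258.6] shift [-1.3 -0.7 62.6] turn [0.  0.4 0.2]
[[182.2, 219.2], [243.8, 219.5], [305.4, 219.7]]
```

Emit:
send_rows(
  moves=[
    [[-2,0,22],[0,0,0],15],
    [[0,0,20],[0,0,0],15],
    [[0,0,12],[0,0,0],15],
    [[0,0,5],[0,0,0],15],
    [[0,0,0],[0,0,0],15],
  ],
)

```text
time_s: 42.8
eef_pos: [597.2, 19.5, 200.1]
tcp_rot: [3.141, 0.007, -3.14]
ft_force: [0.3, -0.4, -1.0]
width: 0.313
gripper_force: 39.4
```

Emit:
send_rows(
  moves=[
    [[0,0,4],[0,0,0],15],
    [[0,0,4],[0,0,0],15],
    [[0,0,3],[0,0,0],15],
    [[0,0,0],[0,0,0],15],
  ],
)

```text
time_s: 43.2
eef_pos: [597.8, 20.1, 188.6]
tcp_rot: [3.141, 0.007, -3.139]
ft_force: [0.4, -0.7, -0.8]
width: 0.307
gripper_force: 39.4
```

Emit:
send_rows(
  moves=[
    [[0,0,0],[0,0,0],36],
    [[0,0,0],[0,0,0],36],
    [[0,0,-15],[0,0,0],38],
    [[0,0,-30],[0,0,0],45],
    [[0,0,-40],[0,0,0],60],
    [[25,40,-15],[0,0,0],65],
    [[25,40,0],[0,0,0],65],
    [[25,40,0],[0,0,0],65],
    [[25,40,0],[0,0,0],65],
    [[25,40,0],[0,0,0],65],
    [[25,40,0],[0,0,0],65],
    [[10,40,0],[0,0,0],65],
  ],
)

```text
time_s: 44.4
eef_pos: [434.5, 301.1, 288.9]
tcp_rot: [3.14, 0.009, -3.138]
ft_force: [0.5, 1.0, -0.2]
width: 0.761
gripper_force: 0.0
```

Run:
```python
from h import *
togo([438,393,150])
W=cap("wrist","w16");T=cap("top","top16");S=cap("side","side16")
g=W["frame"].max(2)<45
n,l,st,c=cv2.connectedComponentsWithStats(g.astype(np.uint8))
for i in range(1,n):
    if 300<st[i,4]: print(st[i],c[i].round(1),pl(W,*c[i],47))
print("knob pred",pr(W,[438,393,47]), [pr(W,[438+a,393+b,13]).tolist() for a in(-70,70) for b in(-115,115)])
# tub contents in top view: diff against empty tub (top7)
t=cv2.cvtColor(T["frame"],cv2.COLOR_RGB2GRAY)
p=[pr(T,[597+a,-2+b,170]) for a in(-60,60) for b in(-95,95)];print(p)
g0=cv2.cvtColor(load("side7.npz")["frame"],cv2.COLOR_RGB2GRAY).astype(int)
s=cv2.cvtColor(S["frame"],cv2.COLOR_RGB2GRAY).astype(int)
# ascii of tub in top
a=t[148:222:2,258:372]
for r in a: print("".join(" .:-=+*#%@"[min(9,int(x)//24)] for x in r))
```

```text
at [434.5 301.1 288.9] shift [ -2.5  91.8 139. ] turn [0.1 0.5 0.2]
[334 160  29  28 613] [348.  173.6] [434.4 387.2  47. ]
[    0   255   560   165 48485] [271.3 362.5] [715.5 295.9  47. ]
knob pred [352.6 176.5] [[257.1, 114.3], [444.0, 115.1], [258.5, 221.1], [427.0, 221.7]]
[array([353. , 216.1]), array([270.5, 214.4]), array([352.9, 165.2]), array([271.8, 163.5])]
++++++++++++++++++++++++++*******++**++********+=-=+++=-----==-+++-:::::::::-:...........:---:====================
++-+=::=+++++++++++++++++++*********+++*++***++-+--:=+++++++===+++-------::::::........:-----:===================+
==++++++=++++++++++++++++++++*************++***+=-+=+=-=+++====-+-:---------------::---------:==================++
:-+++=-==--==+++++++++++==+**+*************+***+++++-+--===++=----:--------------:===-:-----::::::::::::::--------
--::-::---==================---======-=========-=---====---===--==---------------:===:::------:::::::::::::::-----
++=+----==-------------------::::::::::::::::::::------------=----------==============+====================-:-----
++++++==-=----------------------------
[... 2826 characters left out ...]
--:+::=-++
==++==+--::::::::::::::::----------------------------------:::::.::::::::::::::------::------:-:---::-----:+::::--
-:=-=++=-::::::::::::::::----------------------------------------::-::::::::---------:::--::-:::--:::::---:+:::---
==++===--:::::::::::::--:::::::::::::::::::::::::::::::::::::::::::::::--------------:::::::::::::::::::--:+-:----
=====++----------------***********************+++++++++++++++++++++++=======================---------------+-=====
=-======++++=+==+*:                         ...........::::::::::=------------===============+++++++++++++++=+++++
==++=--=++++=+==:=.......................................................................:++++++++++++++++++++++++
```

Emit:
send_rows(
  moves=[
    [[-1,30,20],[0,0,0],65],
    [[-1,30,40],[0,0,0],65],
    [[0,30,40],[0,0,0],65],
    [[0,0,40],[0,0,0],65],
    [[0,0,30],[0,0,0],65],
    [[0,0,0],[0,0,0],65],
    [[0,0,0],[0,0,0],65],
  ],
)

```text
time_s: 45.25
eef_pos: [440.4, 388.9, 118.3]
tcp_rot: [-3.142, 0.008, -3.141]
ft_force: [0.4, 0.1, 0.9]
width: 0.758
gripper_force: 0.0
```

Run:
```python
from h import *
togo([437,391,38])
W=cap("wrist","w17")
g=W["frame"].max(2)<45
n,l,st,c=cv2.connectedComponentsWithStats(g.astype(np.uint8))
for i in range(1,n):
    if 300<st[i,4]: print(st[i],c[i].round(1),pl(W,*c[i],47))
# lid edge angle in top view
T=load("top16.npz")
f=T["frame"].astype(int); 
x=cv2.GaussianBlur(cv2.cvtColor(T["frame"],cv2.COLOR_RGB2GRAY),(3,3),0)
e=cv2.Canny(x,30,80)
L=cv2.HoughLinesP(e[200:300,90:220],1,np.pi/360,25,minLineLength=30,maxLineGap=4)
for q in (L[:,0] if L is not None else []):
    a,b=pl(T,q[0]+90,q[1]+200,13),pl(T,q[2]+90,q[3]+200,13); print(a[:2],b[:2],np.degrees(np.arctan2(*(b-a)[:2])).round(1))
```

```text
at [440.4 388.9 118.3] shift [ 4.1  2.1 80.3] turn [-0.   0.4  0. ]
[ 254  191   47   50 1867] [277.  215.9] [433.3 389.4  47. ]
[    0   255   560   165 45555] [276.6 365.8] [559.  389.4  47. ]
[506.5 401.9] [507.  259.8] 179.8
[380.6 238.4] [564.1 238. ] 90.1
[366.7 280. ] [512.  276.1] 91.5
[517.7 507.3] [515.  260.1] -179.4
[328.3 267.7] [411.3 268.8] 89.2
[515.  507.1] [428.4 447.6] -124.5
[393.7 233.7] [488.8 232.3] 90.8
[501.8 495.4] [490.2 414.3] -171.9
```

Emit:
send_rows(
  moves=[
    [[1.5,2,25],[0,0,0],60],
    [[0,0,25],[0,0,0],60],
    [[0,0,18],[0,0,0],60],
    [[0,0,11],[0,0,0],60],
    [[0,0,0],[0,0,0],60],
    [[0,0,0],[0,0,0],25],
    [[0,0,0],[0,0,0],25],
    [[0,0,0],[0,0,0],25],
    [[0,0,0],[0,0,0],25],
    [[0,0,0],[0,0,0],25],
  ],
  grip_force=60,
)

```text
time_s: 46.3
eef_pos: [440.2, 392.3, 41.1]
tcp_rot: [3.139, 0.011, -3.14]
ft_force: [0.1, -1.1, 6.4]
width: 0.372
gripper_force: 59.7
```

Emit:
send_rows(
  moves=[
    [[0,0,-10],[0,0,0],25],
    [[0,0,-25],[0,0,0],25],
    [[0,0,-40],[0,0,0],25],
    [[0,0,-45],[0,0,0],25],
    [[0,0,-45],[0,0,0],25],
    [[0,0,-45],[0,0,0],25],
    [[0,0,-45],[0,0,0],25],
    [[0,0,-25],[0,0,0],25],
    [[-8,-20,0],[0,0,0],25],
    [[-16,-40,0],[0,0,0],25],
    [[-16,-40,0],[0,0,0],25],
    [[-16,-40,0],[0,0,0],25],
  ],
)

```text
time_s: 47.5
eef_pos: [492.6, 250.6, 319.3]
tcp_rot: [3.141, 0.007, -3.138]
ft_force: [0.8, -0.1, -4.4]
width: 0.374
gripper_force: 60.5
```

Emit:
send_rows(
  moves=[
    [[-16,-40,0],[0,0,0],25],
    [[-16,-40,0],[0,0,0],25],
    [[-16,-40,0],[0,0,0],25],
    [[-16,-40,0],[0,0,0],25],
    [[-16,-40,0],[0,0,0],25],
    [[-12,-36,0],[0,0,0],25],
    [[-8,-20,0],[0,0,0],25],
    [[0,0,0],[0,0,0],25],
    [[0,0,0],[0,0,0],25],
  ],
)

```text
time_s: 48.4
eef_pos: [593.1, -4.2, 319.6]
tcp_rot: [3.14, 0.007, -3.14]
ft_force: [-0.7, -0.3, -4.2]
width: 0.374
gripper_force: 60.6
```

Run:
```python
from h import *
togo([598,-4,252])
T=load("top16.npz")
g=cv2.GaussianBlur(cv2.cvtColor(T["frame"],cv2.COLOR_RGB2GRAY),(3,3),0).astype(int)
# rim edges averaged
r=g[175:182,255:275].mean(0).round();print("left",r.tolist())
r=g[195:202,355:375].mean(0).round();print("right",r.tolist())
c=g[150:166,285:345].mean(1).round();print("top",c.tolist())
c=g[208:222,285:345].mean(1).round();print("bot",c.tolist())
for u in(266,365):print(pl(T,u,187,215))
for v in(158,217):print(pl(T,315,v,215))
```

```text
at [593.1  -4.2 319.6] shift [-4.5  0.1 67.7] turn [0.1 0.4 0.1]
left [65.0, 71.0, 73.0, 71.0, 74.0, 77.0, 78.0, 77.0, 76.0, 73.0, 70.0, 81.0, 91.0, 83.0, 81.0, 87.0, 87.0, 88.0, 88.0, 87.0]
right [80.0, 79.0, 78.0, 79.0, 80.0, 81.0, 82.0, 82.0, 78.0, 84.0, 94.0, 80.0, 73.0, 82.0, 86.0, 92.0, 96.0, 96.0, 97.0, 96.0]
top [103.0, 104.0, 107.0, 108.0, 108.0, 102.0, 97.0, 96.0, 89.0, 84.0, 88.0, 91.0, 91.0, 90.0, 89.0, 87.0]
bot [63.0, 72.0, 76.0, 77.0, 79.0, 78.0, 76.0, 93.0, 119.0, 110.0, 68.0, 39.0, 37.0, 44.0]
[592.5 103.6 215. ]
[ 597.2 -115.5  215. ]
[660.7  -4.2 215. ]
[528.   -5.5 215. ]
```

Emit:
send_rows(
  moves=[
    [[-4,0,10],[0,0,0],25],
    [[0,0,20],[0,0,0],25],
    [[0,0,15],[0,0,0],25],
    [[0,0,10],[0,0,0],25],
    [[0,0,3],[0,0,0],25],
    [[0,0,3],[0,0,0],25],
    [[0,0,0],[0,0,0],25],
  ],
)

```text
time_s: 49.1
eef_pos: [598.2, -3.6, 259.3]
tcp_rot: [3.141, 0.009, -3.139]
ft_force: [-0.3, 0.0, -4.0]
width: 0.374
gripper_force: 60.7
```

Emit:
send_rows(
  moves=[
    [[0,0,3],[0,0,0],25],
    [[0,0,2],[0,0,0],25],
    [[0,0,2],[0,0,0],25],
    [[0,0,2],[0,0,0],25],
    [[0,0,0],[0,0,0],25],
  ],
)

```text
time_s: 49.6
eef_pos: [597.9, -4.0, 249.6]
tcp_rot: [3.141, 0.008, -3.139]
ft_force: [-0.9, 0.2, -3.7]
width: 0.373
gripper_force: 60.7
```

Emit:
send_rows(
  moves=[
    [[0,0,2],[0,0,0],25],
    [[0,0,2],[0,0,0],25],
    [[0,0,0],[0,0,0],25],
  ],
)

```text
time_s: 49.9
eef_pos: [598.3, -4.2, 248.2]
tcp_rot: [3.141, 0.011, -3.139]
ft_force: [-3.4, -0.6, 4.4]
width: 0.374
gripper_force: 61.8
```

Seated at the expected height. Release and retreat clear, then check numerically.

Emit:
send_rows(
  moves=[
    [[0,0,1],[0,0,0],25],
    [[0,0,0],[0,0,0],60],
    [[0,0,0],[0,0,0],60],
    [[0,0,-5],[0,0,0],60],
    [[0,0,-25],[0,0,0],60],
    [[0,0,-40],[0,0,0],60],
    [[0,40,-20],[0,0,0],60],
    [[20,45,0],[0,0,0],60],
    [[20,45,0],[0,0,0],60],
    [[20,45,0],[0,0,0],60],
    [[20,45,0],[0,0,0],60],
    [[20,45,0],[0,0,0],60],
  ],
)

```text
time_s: 51.1
eef_pos: [495.9, 262.5, 334.7]
tcp_rot: [3.141, 0.009, -3.14]
ft_force: [1.3, 1.4, -0.0]
width: 0.703
gripper_force: 0.0
```

Emit:
send_rows(
  moves=[
    [[20,45,0],[0,0,0],60],
    [[0,45,0],[0,0,0],60],
    [[0,0,0],[0,0,0],60],
    [[0,0,0],[0,0,0],60],
  ],
)

```text
time_s: 51.5
eef_pos: [476.2, 351.8, 333.7]
tcp_rot: [-3.141, 0.008, -3.137]
ft_force: [-0.2, -0.2, 0.5]
width: 0.704
gripper_force: 0.0
```

Run:
```python
from h import *
print(sense()["eef_pos"])
T=cap("top","top20");S=cap("side","side20");T0=load("top0.npz");S0=load("side0.npz")
for nm,A,B in(("top",T0,T),("side",S0,S)):
    d=np.abs(A["frame"].astype(int)-B["frame"]).max(2)>40
    d=cv2.morphologyEx(d.astype(np.uint8),cv2.MORPH_CLOSE,np.ones((5,5)))
    n,l,st,c=cv2.connectedComponentsWithStats(d)
    for i in range(1,n):
        if st[i,4]>60: print(nm,st[i],c[i].round(0))
g=(T["frame"].max(2)<45).astype(np.uint8);n,l,st,c=cv2.connectedComponentsWithStats(g[160:210,290:340])
print([ (st[i,4],(c[i]+[290,160]).round(1)) for i in range(1,n) if st[i,4]>50])
t=cv2.cvtColor(T["frame"],cv2.COLOR_RGB2GRAY)[148:252:2,345:445]
for r in t: print("".join(" .:-=+*#%@"[min(9,int(x)//24)] for x in r))
p=[pl(T,u,v,34) for u,v in[(439,161),(435,244)]];print(p)
```

```text
[476.19434306 351.79176836 333.65967572]
top [150 127  14  26 117] [155. 136.]
top [    0   144   211   276 13482] [ 88. 259.]
top [429 163  16  54 125] [438. 189.]
top [ 366  165   66   54 2350] [398. 190.]
top [ 277  173   64   46 1071] [313. 203.]
top [ 258  245   73   45 1946] [297. 266.]
top [336 245  18  35 406] [344. 263.]
top [482 250  10  40 280] [486. 269.]
top [    0   257   155   163 11823] [ 64. 360.]
top [252 289  12  16  82] [258. 296.]
top [263 395  55  25 576] [284. 409.]
top [521 400  39  20 595] [541. 411.]
side [   0    0   75  181 3969] [39. 50.]
side [  82    0   53   40 1323] [111.  14.]
side [162   0  30  14 289] [176.   6.]
side [ 251    0   35  112 2267] [269.  50.]
side [ 94  67  15  24 113] [101.  80.]
side [  72  109   52   89 2035] [104. 160.]
side [  38  174   53   38 1149] [ 69. 194.]
side [428 186  39  22 308] [451. 196.]
side [318 194  67  31 842] [351. 210.]
side [250 206  33  32 643] [266. 223.]
side [115 214  15   7  75] [121. 218.]
side [ 197  228   47   67 1505] [221. 262.]
side [   0  249   42  112 2912] [ 16. 309.]
side [239 268  58  36 186] [
[... 4831 characters left out ...]
=========----:+::::-*+++===
:++------=---------------------------------------------===-------=================:::::-::::-*+==:==
:+********++*++++++++++++++============-------------------------------------------::::::::::-*+==-++
==----------:::====--==========++++=====+++++++*+++****************++*++++++++++++++=========+++====
=======...=---==================++==-+=====+++=+=+++++========-:-+======-=-===:===+-====-=+=====-=+=
==========---====================++====-======+++===++=+==+=--++++++=:======:--+++=-======+-:-+==:-+
***+=======+=====================--=+++=++++++===+=+:++---==-+++=====:+-=+=--++--=-=++===-+++===--++
[array([ 707.2, -353.6,   34. ]), array([ 484.3, -336.4,   34. ])]
```

Run:
```python
from h import *
S=load("side20.npz")
for p in [(272,310),(268,321),(252,371)]: print(pl(S,*p,20))
print("tray near wall pts", pl(S,235,291,34),pl(S,312,306,34))
```

```text
[ 604.9 -133.5   20. ]
[ 602.9 -169.1   20. ]
[ 599.3 -315.6   20. ]
tray near wall pts [ 495.7 -108.3   34. ] [ 706.5 -104.4   34. ]
```

```bash
python3 -c "
from bench import close_job
print(close_job())"
```

```text
the job is handed in; nothing more can be done
None
```

I handed the job in at about 52 s and got no verdict back. By my own camera checks, the 3 spent canisters are in the oven tray, the 4 recharged ones are in the tub, which is back upright on its riser, and the lid is seated; I made no separate final check on the instrument case, beaker and vial.

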